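# Charge the grinding jar with balls through a lipped chute

## Robot

A 7-joint arm with a two-finger parallel gripper is mounted at the origin on the work surface. World frame = base frame: x ahead of the robot, y to its left, z up, the work surface at z = 0. Lengths are in m, angles in rad, forces in N, time in s.
With the tool pointing down it reaches from about 0.425 to 0.925 m from the base axis. Payload 6.8 kg.
Tool frame: the origin (TCP) lies at the very end of the fingers, on their centre line; the grasp point (between the pads) lies 19 mm behind it; z points along the fingers, x is the direction in which the jaws open and shut, and the axes are right-handed (so a half turn about z gives the same grasp; the last joint's range is limited). The gripper opens to 85 mm and grips with 20 to 120 N. Pads are 22 mm wide; open, the fingers measure 114 mm over their backs; the gripper's body (76 mm by 85 mm) begins 54 mm behind the grasp point. The pads swing forward as they close: fully open they stand 13 mm farther back than shut.
Start: joints at [-1.438, 0.477, 0.022, 1.555, -0.011, 1.109, -0.083], TCP at [0.161, 0.656, 0.205] pointing down, gripper open.
Joint ranges: [-2.96, 2.96], [-0.34, 2.1], [-1.41, 1.46], [0.24, 2.44], [-1.37, 4.51], [0.17, 1.92], [-2.96, 2.96]. Speed limits (rad/s): [2.39, 2.39, 3.14, 3.14, 3.14, 3.14, 3.14].

## Interface

Orientations are given as a rotation vector (axis times angle).
In Python, from bench import get_obs, imaging, hand_in gives the robot as it stands.
- The arm moves only by the tool send_rows, never from a script. Its argument "motion" is a list of rows, each an object with "dp": the shift along the world's x, y, z in m, a list of three; "rot": the turn, a rotation vector about the world's x, y, z in rad, a list of three; "grip": the finger opening in m, from 0 to 0.0854. In form: [{"dp": [dx, dy, dz], "rot": [ax, ay, az], "grip": grip}, ...]. A call has 1 to 20 rows; each row shifts and turns the pose as measured when the row begins; what a row does not reach is not made up. A row lasts 1/8 s, in which the tool goes at most 62.5 mm and 10.7 degrees, less where a joint would pass 70% of its speed; a pose out of reach is approached as far as the arm can. A call is refused whole if a number of a shift passes 0.0625 or a number of a turn 0.188, either way. A call with a gripper value outside its range is refused whole. The fingers move at their own pace and stop on an object; "grip_force" is the grip in N (left out, the last holds). Time passes only in rows, so rows that do not move let the fingers close. It gives the time, the measured TCP pose, the force and the opening at its end, in the units of the state.
- get_obs(): the state, without advancing time (a new reading comes with each control period).
- imaging.grab_frame(name): name is "side" or "top" or "wrist"; returns a dict with "img" (480x640x3 uint8, red, green, blue), "fx", "fy", "cx", "cy" (pixels), "D" ([k1, k2, p1, p2, k3] as OpenCV has them; the pictures are not rectified), "R" (3x3) and "t" (3): a world point X has camera coordinates R X + t. Camera axes: x right, y down, z forward; pixel columns grow to the right and rows downward; lengths in m; the calibration is good to about 2 mm. A picture is of the moment at which its call begins. There is no depth.
- hand_in(): hands the job in, once; it reports no verdict.
The state is a dict: "clock": time; "joints": joint angles; "qvel": joint speeds; "tau": joint torques, N m; "tcp_pos": TCP position; "orientation": TCP orientation; "contact_force": force on the tool from outside, world axes, zero at the start; "moment": the same for the moment, N m; "grip_width": finger opening in m.
Only numpy, scipy, OpenCV 4.12 (cv2) and the standard library are available. Lean on these libraries where they do the work, as an engineer would, in place of code of your own. Each camera call takes 0.05 s, during which the arm holds its last target. There are 200 camera calls.

## Task

Charge the open grinding jar: lift the little steel chute by its black handle without spilling its three grinding balls, and rest its turned-down lip just inside the jar's mouth while the balls are still in the chute. Then tilt it there so that all three balls run into the jar and none misses the mouth, and stand the empty chute back flat on the white bench pad. Keep the jar upright where it stands, and leave the other things on the table alone.

Things in the scene. Friction and masses are not known exactly. Their poses are not given: they have to be found in the camera images.
- chute_grip (a point): Centre of the black handle of the loose steel charging chute (about 160 g). Axes: x along the chute to its spout, z up when level. The handle is an upright block bridging the trough, 20 mm along x, 24 mm in y, 46 mm tall; this point is 62 mm above the chute's flat underside. At the start the chute stands on the pad, its spout roughly towards the robot.
- chute_foot (a point): Centre of the chute's flat underside, 62 mm straight below chute_grip; same axes. The foot reaches 33 mm back and 31 mm ahead of it. The trough is open above, 22 mm wide outside, 18 inside, walls 31 mm high, closed at the back. Here its floor falls 14 degrees towards the back: balls stay until the spout is dipped more than 14 degrees; a dip of 35 to 40 empties it.
- chute_bend (a point): Underside of the chute's spout at the bend where the lip begins: 75 mm ahead of chute_grip (x) and 43.5 mm below it; same axes. From 31 mm ahead to here the trough's floor is level and 2.5 mm thick. From here the lip slopes down at 35 degrees for 24 mm. This underside can rest on the jar's rim with the lip hanging inside the mouth.
- chute_lip (a point): Middle of the free edge of the chute's turned-down lip, on its upper face: 94.7 mm ahead of chute_grip (x) and 54.8 mm below it; same axes. The lip is 22 mm wide, with side walls 7 mm high, and 2.5 mm thick.
- ball0_center (a point): The rearmost of three equal plain steel grinding balls, 14 mm across, 11 g; this point is its centre. They roll freely. At the start they lie in single file in the chute's trough.
- ball1_center (a point): The middle of three equal plain steel grinding balls, 14 mm across, 11 g; this point is its centre. They roll freely. At the start they lie in single file in the chute's trough.
- ball2_center (a point): The foremost of three equal plain steel grinding balls, 14 mm across, 11 g; this point is its centre. They roll freely. At the start they lie in single file in the chute's trough.
- jar_mouth (a point): Centre of the open mouth of the steel grinding jar, level with its rim, 115 mm above the jar's underside; z up. The jar is loose, 0.7 kg or so, round, 76 mm across below, narrowing above 88 mm to a neck 46 mm across outside and 38 mm inside (14 mm tall, wall 4 mm). It stands on the table left or right of the pad; a like jar with a black cap, closed, stands on the other side.
- pad: White bench pad fixed to the table, 200 x 140 x 4 mm; origin at the centre of its underside on the table, x along its 200 mm, z up.
- shut_jar: Bystander: steel jar as the open one, but closed by a black screw cap 55 mm across, 123 mm tall in all; origin at the centre of its underside.
- tube_rack: Bystander: tube rack with white-capped tubes, 70 x 160 mm, 86 mm tall; origin under its centre.
- micro_rack: Bystander: small tube rack, 70 x 90 mm, 43 mm tall; origin under its centre.
- tip_box: Bystander: box with clear lid, 120 x 85 mm, 62 mm tall; origin under its centre.
- beaker: Bystander: empty clear beaker, 80 mm across, 100 mm tall; origin under its centre.
- vial: Bystander: small capped vial, 28 mm across, 45 mm tall, beside the pad; origin under its centre.
- dish: Bystander: flat closed dish, 90 mm across, 15 mm tall; origin under its centre.
Things that resemble listed ones, but are neither listed nor needed, are in the scene too. Of the things that look like the part that bears chute_grip, the smallest one is meant.

How it is judged:
On the way, in this order (a step that is already met when the one before it is completed fails the run):
1. the lip rests inside the jar's mouth with all three balls still in the chute (horizontal distance between chute_lip and jar_mouth below 0.016 m and z of chute_lip in the frame of jar_mouth between -0.03 and -0.002 m and distance between each of ball0_center, ball1_center, ball2_center and chute_grip below 0.085 m), for 0.2 s.
2. all three balls are in the jar (horizontal distance between each of ball0_center, ball1_center, ball2_center and jar_mouth below 0.036 m and z of each of ball0_center, ball1_center, ball2_center in the frame of jar_mouth below -0.02 m), for 0.2 s.
At the end, for the whole second after the job is handed in: All three balls lie in the jar, over 20 mm below its rim; jar upright (0.1 rad), within 30 mm of its start; chute released, standing flat on the pad: handle centre within 90 mm (along) and 60 mm (across) of the pad's centre, 60 to 72 mm above the table, level within 0.08 rad (all of step 2 and angle between jar_mouth's own z axis and vertical below 0.1 rad and distance of jar_mouth from where it was at the start of the episode below 0.03 m and x of chute_grip in the frame of pad between -0.09 and 0.09 m and y of chute_grip in the frame of pad between -0.06 and 0.06 m and z of chute_grip in the frame of pad between 0.06 and 0.072 m and angle between chute_grip's own z axis and vertical below 0.08 rad); the robot touches nothing.
It fails at once if a ball leaves the spout while the lip is not in the jar's mouth ((x of ball0_center in the frame of chute_grip above 0.09 m and z of ball0_center in the frame of jar_mouth above 0 m and (horizontal distance between chute_lip and jar_mouth above 0.02 m or z of chute_lip in the frame of jar_mouth above 0.006 m)) or (x of ball1_center in the frame of chute_grip above 0.09 m and z of ball1_center in the frame of jar_mouth above 0 m and (horizontal distance between chute_lip and jar_mouth above 0.02 m or z of chute_lip in the frame of jar_mouth above 0.006 m)) or (x of ball2_center in the frame of chute_grip above 0.09 m and z of ball2_center in the frame of jar_mouth above 0 m and (horizontal distance between chute_lip and jar_mouth above 0.02 m or z of chute_lip in the frame of jar_mouth above 0.006 m))).
It fails at once if a ball falls on the table ((height (world z) of ball0_center below 0.1 m and horizontal distance between ball0_center and jar_mouth above 0.05 m and distance between ball0_center and chute_grip above 0.11 m) or (height (world z) of ball1_center below 0.1 m and horizontal distance between ball1_center and jar_mouth above 0.05 m and distance between ball1_center and chute_grip above 0.11 m) or (height (world z) of ball2_center below 0.1 m and horizontal distance between ball2_center and jar_mouth above 0.05 m and distance between ball2_center and chute_grip above 0.11 m)).
It fails at once if the jar is tipped by more than 15 degrees or pushed more than 30 mm (angle between jar_mouth's own z axis and vertical above 0.26 rad or distance of jar_mouth from where it was at the start of the episode above 0.03 m).
It fails at once if another thing on the table is moved by more than 30 mm (distance of any of shut_jar, tube_rack, micro_rack, tip_box, beaker, vial, dish from where it was at the start of the episode above 0.03 m).
It also fails if it takes over 64 s, if anything falls off the work surface, if the arm or the gripper's body presses on something with over 40 N, if the wrist force passes 120 N, or if a joint passes its speed limit or range.

## Working session

There is one attempt and no reset: what is moved stays moved. The work goes in short steps, Python scripts to look and compute and a tool call to move; the robot and the scene stay as the last step left them, time stands still between calls to the robot, and variables do not carry over. Pictures are saved under pics/ and viewed, about 8 in all and at most 12, crops included, and the job is handed in when it is done.

Besides the shell and the picture viewer there is one more tool, called after "Emit:" by a JSON object that holds its "op" and its "data". send_rows: Moves the arm, as the interface text tells. Its arguments: {"type":"object","properties":{"motion":{"type":"array","items":{"type":"object","properties":{"dp":{"type":"array","items":{"type":"number"}},"rot":{"type":"array","items":{"type":"number"}},"grip":{"type":"number"}}}},"grip_force":{"type":"number"}},"required":["motion"]}

```bash
mkdir -p pics; cat > h.py <<'E'
import numpy as np, cv2, pickle
from bench import get_obs, imaging, hand_in
def grab(n,save=None):
    f=imaging.grab_frame(n)
    if save: cv2.imwrite('pics/'+save,f['img'][:,:,::-1])
    return f
def K(f): return np.array([[f['fx'],0,f['cx']],[0,f['fy'],f['cy']],[0,0,1.]])
def px2w(f,uv,z):
    p=cv2.undistortPoints(np.array([[uv]],float),K(f),np.array(f['D'],float)).ravel()
    R=np.array(f['R']);t=np.array(f['t']);c=-R.T@t;d=R.T@np.r_[p,1]
    return c+d*(z-c[2])/d[2]
def w2px(f,X):
    R=np.array(f['R']);t=np.array(f['t'],float)
    return cv2.projectPoints(np.array(X,float).reshape(-1,1,3),cv2.Rodrigues(R)[0],t,K(f),np.array(f['D'],float))[0].reshape(-1,2)
def crop(f,u0,v0,u1,v1,s,name):
    cv2.imwrite('pics/'+name,cv2.resize(f['img'][v0:v1,u0:u1,::-1],None,fx=s,fy=s,interpolation=cv2.INTER_CUBIC))
E
python3 - <<'E'
from h import *
o=get_obs();print(o)
a=grab('top','top0.png');b=grab('side','side0.png')
pickle.dump((a,b),open('f0.pkl','wb'))
for f in(a,b): print(f['fx'],-np.array(f['R']).T@f['t'],f['R'])
E
```

```text
{'clock': 0.0, 'joints': array([-1.43810576,  0.47779351,  0.02239225,  1.55643549, -0.01151629,
        1.10928022, -0.08308586]), 'qvel': array([ 1.17063491e-03,  5.89459306e-05,  1.22297422e-03, -1.48807392e-03,
        8.80100886e-04,  1.27518041e-03, -2.42133147e-04]), 'tau': array([ 3.91505546e-04, -5.96460915e+01,  1.60828907e+00, -2.81184393e+01,
        1.24962162e-02,  9.56849341e-03, -1.29400439e-05]), 'tcp_pos': array([0.16086299, 0.6549107 , 0.20443792]), 'orientation': array([ 2.47123012e+00,  1.93778541e+00, -2.06446857e-03]), 'contact_force': array([-0.11747722, -1.17401282,  0.51375034]), 'moment': array([ 0.03444317,  0.00195467, -0.00498106]), 'grip_width': 0.08511027429573759}
610.2807579618873 [2.93457864e-01 1.80091280e-04 1.33433950e+00] [[ 0.01020347 -0.99993474  0.00513864]
 [-0.98235849 -0.01098349 -0.18668463]
 [ 0.18672889 -0.00314316 -0.98240646]]
505.2137997414103 [0.19677903 0.60782061 0.77373914] [[-8.68644052e-01 -4.95436683e-01 -6.20322608e-05]
 [-3.46811213e-01  6.08149946e-01 -7.14055758e-01]
 [ 3.53807141e-01 -6.20238774e-01 -7.00088831e-01]]
```

View pics/top0.png

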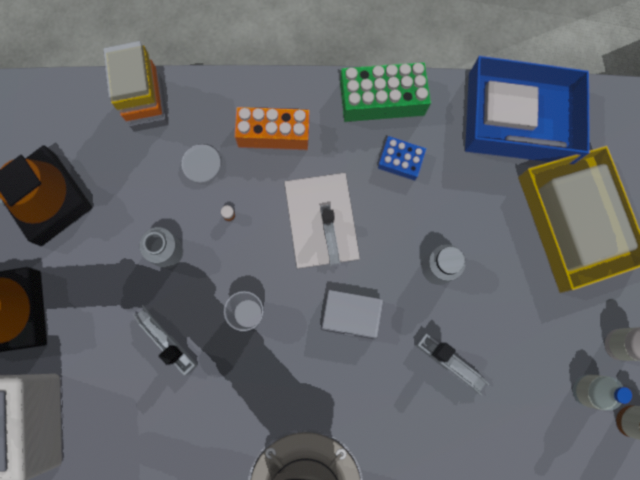

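View pics/side0.png

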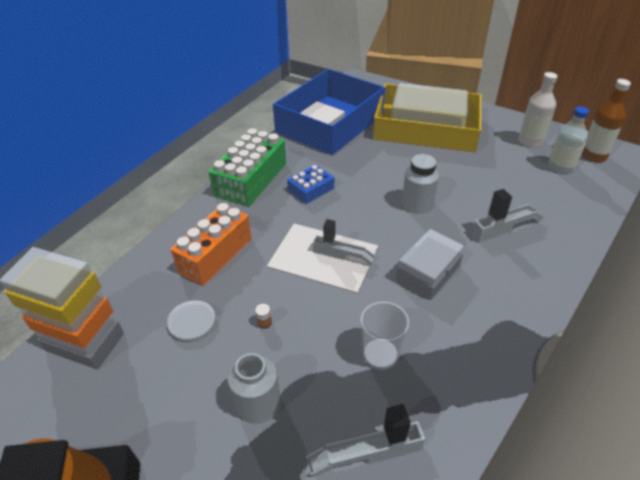

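Seen: the open jar at top (155,243) / side (250,368), and the capped jar at top (449,262). Three chutes: top (330,230) on the pad, (165,342) and (453,362). The pad one is the smallest and the one the task describes. I'll confirm this in a crop.

```bash
python3 - <<'E'
from h import *
a,b=pickle.load(open('f0.pkl','rb'))
A=cv2.resize(a['img'][165:275,270:380,::-1],(440,440),interpolation=cv2.INTER_CUBIC)
B=cv2.resize(b['img'][200:300,260:385,::-1],(550,440),interpolation=cv2.INTER_CUBIC)
J=cv2.resize(a['img'][215:275,125:185,::-1],(300,300),interpolation=cv2.INTER_CUBIC)
C=np.zeros((600,800,3),np.uint8);C[:352,:352]=cv2.resize(A,(352,352));C[:352,360:800]=cv2.resize(B,(440,352));C[352:592,:240]=cv2.resize(J,(240,240))
J2=cv2.resize(b['img'][345:425,220:290,::-1],(210,240),interpolation=cv2.INTER_CUBIC);C[352:592,260:470]=J2
cv2.imwrite('pics/c1.png',C)
print('handle top z=.089',px2w(a,(327.5,212),.089),px2w(b,(329.5,224),.089))
print('spout',px2w(a,(335,264),.02))
print('jar',px2w(a,(154.5,241.5),.115),px2w(b,(251,366),.115))
print('pad',[px2w(a,p,.004).round(3) for p in((286,181),(346,174),(358,260),(298,267))])
for n,p in dict(chL=(172,354),chR=(443,352)).items(): print(n,px2w(a,p,.09))
print('vial',px2w(a,(228,212),.045),'beaker',px2w(a,(244,312),.0),'tip',px2w(a,(352,313),.06))
E
```

```text
handle top z=.089 [ 0.57487998 -0.04120282  0.089     ] [ 0.56819491 -0.03989199  0.089     ]
spout [ 0.47490847 -0.06034672  0.02      ]
jar [0.50359448 0.31267954 0.115     ] [0.50031879 0.31515108 0.115     ]
pad [array([0.665, 0.05 , 0.004]), array([ 0.683, -0.086,  0.004]), array([ 0.487, -0.112,  0.004]), array([0.47 , 0.02 , 0.004])]
chL [0.27740625 0.27150482 0.09      ]
chR [ 0.28709071 -0.27709029  0.09      ]
vial [0.58247903 0.17305334 0.045     ] beaker [0.3698336  0.13663161 0.        ] tip [ 0.3668337  -0.09425532  0.06      ]
```

View pics/c1.png

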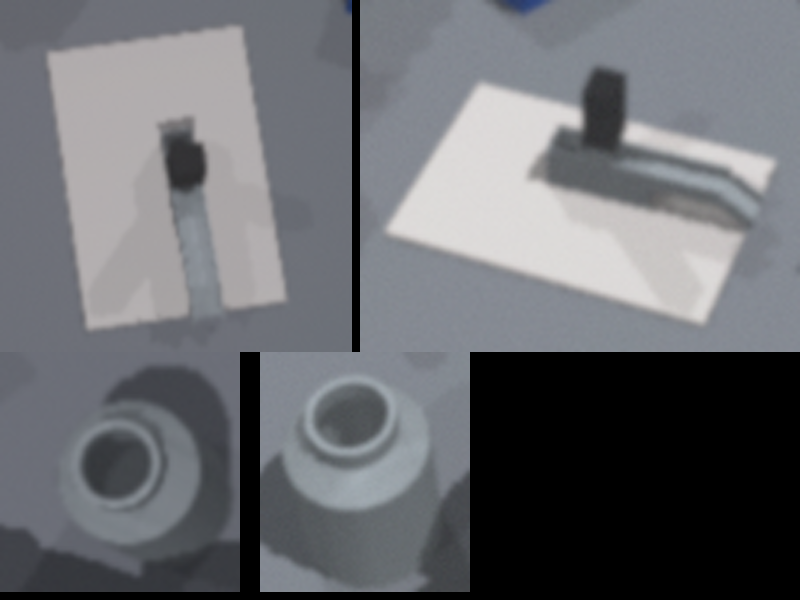

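The crop shows the pad chute is clearly the smallest, with its handle at crop (187,163). The open jar's mouth is at crop (120,463). Next I'll fit the chute pose in both views.

```bash
python3 - <<'E'
from h import *
from scipy.optimize import least_squares
a,b=pickle.load(open('f0.pkl','rb'))
def blob(f,r):
    u0,v0,u1,v1=r; g=f['img'][v0:v1,u0:u1].max(2)
    n,l,s,c=cv2.connectedComponentsWithStats((g<75).astype(np.uint8)); i=1+np.argmax(s[1:,4]); print(s[i]+np.r_[u0,v0,0,0,0]); 
    m=cv2.findContours((l==i).astype(np.uint8),0,2)[0][0].reshape(-1,2)
    return c[i]+[u0,v0]
bt=blob(a,(310,195,345,235)); bs=blob(b,(315,210,345,250)); print(bt,bs)
box=np.array([[x,y,z] for x in(-.01,.01) for y in(-.012,.012) for z in(-.023,.023)])
def cen(f,P):
    h=cv2.convexHull(w2px(f,P).astype(np.float32)); m=cv2.moments(h); return np.array([m['m10'],m['m01']])/m['m00']
def res(p):
    R=cv2.Rodrigues(np.array([0,0,p[2]]))[0]; T=np.r_[p[:2],.066]; W=lambda q:(R@np.atleast_2d(q).T).T+T
    return np.r_[cen(a,W(box))-bt,cen(b,W(box))-bs,
      w2px(a,W([-.043+.01,0,-.031]))[0]-(325.2,203.7),w2px(a,W([.0947,0,-.0548]))[0]-(334.4,263.75)]
s=least_squares(res,[.57,-.04,3.3]);print(s.x,np.degrees(s.x[2]),s.fun.round(1))
# jar mouth from both views
e=[]
def rj(p): return np.r_[w2px(a,p)[0]-(155,242.75),w2px(b,p)[0]-(249.7,366)]
s=least_squares(lambda p:rj(np.r_[p,.115]),[.5,.31]);print('jar',s.x,s.fun.round(1))
E
```

```text
[322 207  12  17 155]
[323 220  12  23 215]
[327.24516129 215.58064516] [328.82325581 231.37674419]
[ 0.5714331  -0.04232519  3.31435628] 189.89862691867737 [ 0.5  0.2 -0.1 -0.4 -0.6  0.7 -0.4 -0.7]
jar [0.50185996 0.31447505] [-1.4 -0.4  0.7 -0.8]
```

Emit:
{"op": "send_rows", "data": {"motion": [{"dp": [0.04, -0.03, 0], "rot": [0, 0, -0.077], "grip": 0.085}, {"dp": [0.05, -0.04, 0], "rot": [0, 0, -0.1], "grip": 0.085}, {"dp": [0.05, -0.04, 0], "rot": [0, 0, -0.1], "grip": 0.085}, {"dp": [0.05, -0.04, 0], "rot": [0, 0, -0.1], "grip": 0.085}, {"dp": [0.05, -0.04, 0], "rot": [0, 0, -0.1], "grip": 0.085}, {"dp": [0.05, -0.04, 0], "rot": [0, 0, -0.1], "grip": 0.085}, {"dp": [0.05, -0.04, 0], "rot": [0, 0, -0.1], "grip": 0.085}, {"dp": [0.04, -0.04, 0], "rot": [0, 0, -0.1], "grip": 0.085}, {"dp": [0.01, 0, 0], "rot": [0.09, -0.144, 0], "grip": 0.085}, {"dp": [0, 0, 0], "rot": [0.09, -0.144, 0], "grip": 0.085}, {"dp": [0, 0, 0], "rot": [0.09, -0.144, 0], "grip": 0.085}, {"dp": [0, 0, 0], "rot": [0.09, -0.144, 0], "grip": 0.085}, {"dp": [0, 0, 0], "rot": [0, 0, 0], "grip": 0.085}]}}

```text
clock: 1.72
tcp_pos: [0.5505, 0.3228, 0.1906]
orientation: [-2.833, -0.743, -0.784]
contact_force: [1.1, 0.2, -0.1]
grip_width: 0.0851
```

```bash
cat >> h.py <<'E'
from scipy.spatial.transform import Rotation as Ro
def st():
    o=get_obs();R=Ro.from_rotvec(o['orientation']).as_matrix()
    print('t',round(o['clock'],2),'p',o['tcp_pos'].round(4),'x',R[:,0].round(3),'z',R[:,2].round(3),'q',o['joints'].round(2),'F',o['contact_force'].round(1),'g',round(o['grip_width'],4))
    return o,R
E
python3 -c "
from h import *
st()"
```

```text
t 1.73 p [0.5505 0.3228 0.1906] x [0.747 0.428 0.509] z [ 0.455  0.229 -0.861] q [-0.87  0.2   0.2   2.13  0.24  0.3  -0.38] F [ 1.1  0.2 -0.1] g 0.0851
```

Emit:
{"op": "send_rows", "data": {"motion": [{"dp": [0, 0.01, 0.01], "rot": [0.08, -0.12, 0], "grip": 0.085}, {"dp": [0, 0.01, 0], "rot": [0.08, -0.12, 0], "grip": 0.085}, {"dp": [0, 0, 0], "rot": [0, 0, 0], "grip": 0.085}]}}

```text
clock: 2.1
tcp_pos: [0.564, 0.3131, 0.1946]
orientation: [-2.824, -0.699, -0.932]
contact_force: [0.7, 0.3, -0.2]
grip_width: 0.085
```

```bash
python3 -c "
from h import *
st()"
```

```text
t 2.1 p [0.564  0.3131 0.1946] x [0.71  0.396 0.583] z [ 0.543  0.219 -0.81 ] q [-0.8   0.19  0.11  2.18  0.77  0.24 -0.93] F [ 0.7  0.3 -0.2] g 0.085
```

Emit:
{"op": "send_rows", "data": {"motion": [{"dp": [0, 0, 0.02], "rot": [-0.06, 0.145, 0], "grip": 0.085}, {"dp": [0, 0, 0.01], "rot": [-0.06, 0.145, 0], "grip": 0.085}, {"dp": [0, 0, 0], "rot": [-0.06, 0.145, 0], "grip": 0.085}, {"dp": [0, 0, 0], "rot": [-0.06, 0.145, 0], "grip": 0.085}, {"dp": [0, -0.01, 0], "rot": [0, 0, -0.17], "grip": 0.085}, {"dp": [0, -0.01, 0], "rot": [0, 0, -0.17], "grip": 0.085}, {"dp": [0, -0.01, 0], "rot": [0, 0, -0.17], "grip": 0.085}, {"dp": [0, -0.01, 0], "rot": [0, 0, -0.17], "grip": 0.085}, {"dp": [-0.01, 0, 0], "rot": [0, 0, -0.17], "grip": 0.085}, {"dp": [-0.01, 0, 0], "rot": [0, 0, -0.17], "grip": 0.085}, {"dp": [-0.01, 0, 0], "rot": [0, 0, -0.17], "grip": 0.085}, {"dp": [0, 0, 0], "rot": [0, 0, -0.17], "grip": 0.085}, {"dp": [0, 0, 0], "rot": [0, 0, -0.17], "grip": 0.085}, {"dp": [0, 0, 0], "rot": [0, 0, 0], "grip": 0.085}]}}

```text
clock: 3.85
tcp_pos: [0.5242, 0.3105, 0.2227]
orientation: [-2.687, 1.51, 0.003]
contact_force: [-0.6, -0.5, 0.4]
grip_width: 0.085
```

```bash
python3 -c "
from h import *
st()"
```

```text
t 3.85 p [0.5242 0.3105 0.2227] x [ 0.52  -0.853 -0.031] z [ 0.028  0.053 -0.998] q [-0.68  0.32  0.08  1.75 -0.06  1.02 -1.6 ] F [-0.6 -0.5  0.4] g 0.085
```

Emit:
{"op": "send_rows", "data": {"motion": [{"dp": [0, 0, 0], "rot": [-0.12, -0.075, 0], "grip": 0.085}, {"dp": [0, 0, 0], "rot": [-0.12, -0.075, 0], "grip": 0.085}, {"dp": [0, 0, 0], "rot": [-0.12, -0.075, 0], "grip": 0.085}, {"dp": [0, 0, 0], "rot": [-0.12, -0.075, 0], "grip": 0.085}, {"dp": [0, 0, 0], "rot": [-0.12, -0.075, 0], "grip": 0.085}, {"dp": [0, 0, 0], "rot": [0, 0, 0], "grip": 0.085}]}}

```text
clock: 4.6
tcp_pos: [0.5198, 0.3171, 0.2214]
orientation: [2.409, -1.267, 0.85]
contact_force: [-0.7, -0.2, 0.8]
grip_width: 0.085
```

```bash
python3 -c "
from h import *
st()"
```

```text
t 4.6 p [0.5198 0.3171 0.2214] x [ 0.439 -0.65   0.62 ] z [ 0.366 -0.501 -0.784] q [-1.14  0.47  0.19  1.74  0.58  1.25 -2.2 ] F [-0.7 -0.2  0.8] g 0.085
```

Emit:
{"op": "send_rows", "data": {"motion": [{"dp": [0, -0.01, 0], "rot": [0.12, 0.075, 0], "grip": 0.085}, {"dp": [0.005, -0.02, 0], "rot": [0.12, 0.075, 0], "grip": 0.085}, {"dp": [0.005, -0.02, 0], "rot": [0.12, 0.075, 0], "grip": 0.085}, {"dp": [0.005, -0.03, 0], "rot": [0.12, 0.075, 0], "grip": 0.085}, {"dp": [0.005, -0.03, 0], "rot": [0.12, 0.075, 0], "grip": 0.085}, {"dp": [0.005, -0.03, 0], "rot": [0, 0, 0.14], "grip": 0.085}, {"dp": [0.005, -0.03, 0], "rot": [0, 0, 0.14], "grip": 0.085}, {"dp": [0.005, -0.03, 0], "rot": [0, 0, 0.14], "grip": 0.085}, {"dp": [0.005, -0.03, 0], "rot": [0, 0, 0.14], "grip": 0.085}, {"dp": [0.005, -0.03, 0], "rot": [0, 0, 0.14], "grip": 0.085}, {"dp": [0.005, -0.03, -0.01], "rot": [0, 0, 0.14], "grip": 0.085}, {"dp": [0.005, -0.03, -0.01], "rot": [0, 0, 0.14], "grip": 0.085}, {"dp": [0, -0.03, -0.01], "rot": [0, 0, 0.14], "grip": 0.085}, {"dp": [0, 0, -0.01], "rot": [0, 0, 0.07], "grip": 0.085}, {"dp": [0, 0, 0], "rot": [0, 0, 0], "grip": 0.085}]}}

```text
clock: 6.48
tcp_pos: [0.5919, -0.0562, 0.2051]
orientation: [-2.996, -0.392, 0.102]
contact_force: [0.6, 0.0, -0.3]
grip_width: 0.0847
```

```bash
cat >>h.py <<'E'
def err(p,xaz,o,R):
    "dp and rot to reach tcp p, tool vertical, tool x azimuth xaz (deg)"
    c,s=np.cos(np.radians(xaz)),np.sin(np.radians(xaz))
    Rt=np.array([[c,s,0],[s,-c,0],[0,0,-1.]])
    print('need dp',(np.array(p)-o['tcp_pos']).round(4),'rot',Ro.from_matrix(Rt@R.T).as_rotvec().round(3))
E
python3 -c "
from h import *
o,R=st(); err([.5714,-.0423,.046],9.9,o,R); grab('wrist','w1.png')"
```

```text
t 6.47 p [ 0.5919 -0.0562  0.2051] x [ 0.964  0.26  -0.051] z [-0.082  0.108 -0.991] q [ 0.04  0.4   0.02  1.68 -0.12  1.15  0.37] F [ 0.6  0.  -0.3] g 0.0847
need dp [-0.0205  0.0139 -0.1591] rot [-0.112 -0.077 -0.088]
```

View pics/w1.png

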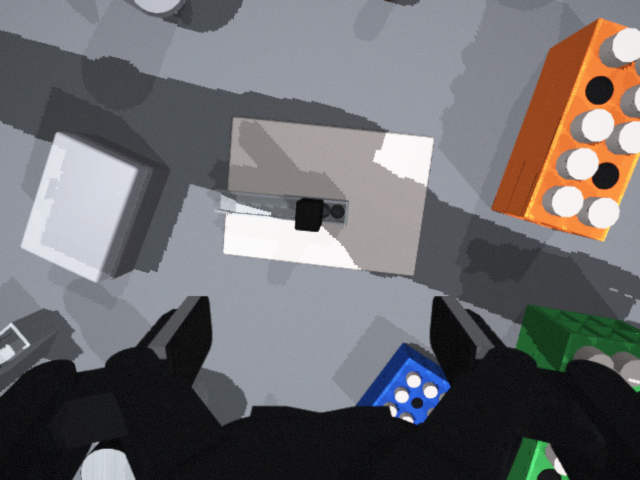

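The wrist view shows the handle top at (310,214), the lip end at (217,203), and a ball behind the handle at (338,212). I'll straighten the tool and come closer.

Emit:
{"op": "send_rows", "data": {"motion": [{"dp": [-0.01, 0.007, -0.02], "rot": [-0.056, -0.038, -0.044], "grip": 0.085}, {"dp": [-0.01, 0.007, -0.03], "rot": [-0.056, -0.038, -0.044], "grip": 0.085}, {"dp": [0, 0, -0.015], "rot": [0, 0, 0], "grip": 0.085}, {"dp": [0, 0, 0], "rot": [0, 0, 0], "grip": 0.085}]}}

```text
clock: 7.02
tcp_pos: [0.5757, -0.0442, 0.1446]
orientation: [-3.129, -0.259, -0.022]
contact_force: [-0.0, -0.3, 0.7]
grip_width: 0.0852
```

```bash
python3 -c "
from h import *
o,R=st(); err([.5714,-.0423,.046],9.9,o,R); f=grab('wrist','w2.png')
g=f['img'].max(2)
P=np.array([.5714,-.0423,.066]);c,s=np.cos(np.radians(189.9)),np.sin(np.radians(189.9));Q=np.array([[c,-s,0],[s,c,0],[0,0,1]])
X=[[x,y,.023] for x,y in((-.01,-.012),(-.01,.012),(.01,.012),(.01,-.012))]+[[-.033,0,-.031],[.0947,0,-.0548],[.075,0,-.041]]
uv=w2px(f,(Q@np.array(X).T).T+P);print(uv.round(0))
im=f['img'][:,:,::-1].copy()
for p in uv: cv2.drawMarker(im,tuple(int(v) for v in p),(0,0,255),0,10,1)
cv2.imwrite('pics/w2.png',im)"
```

```text
t 7.03 p [ 0.5757 -0.0442  0.1446] x [0.986 0.164 0.014] z [ 0.014  0.003 -1.   ] q [-0.06  0.38  0.04  1.87 -0.02  0.89  0.16] F [-0.  -0.3  0.7] g 0.0852
need dp [-0.0043  0.0019 -0.0986] rot [-0.003  0.014  0.008]
[[329. 222.]
 [329. 259.]
 [298. 259.]
 [297. 223.]
 [356. 220.]
 [199. 215.]
 [219. 219.]]
```

View pics/w2.png

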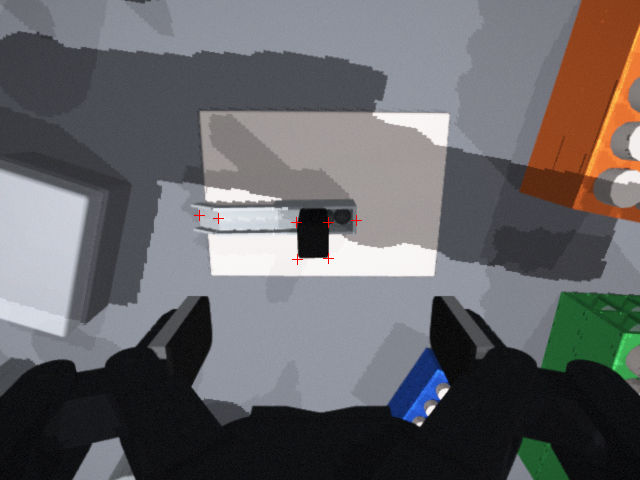

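The model overlays the chute within about 1 mm: handle edges at u 297–328, lip at (199,215). Descending.

Emit:
{"op": "send_rows", "data": {"motion": [{"dp": [-0.003, 0.002, -0.02], "rot": [0, 0.008, 0.005], "grip": 0.085}, {"dp": [-0.001, 0, -0.025], "rot": [0, 0.004, 0], "grip": 0.085}, {"dp": [0, 0, -0.025], "rot": [0, 0, 0], "grip": 0.085}, {"dp": [0, 0, -0.015], "rot": [0, 0, 0], "grip": 0.085}, {"dp": [0, 0, 0], "rot": [0, 0, 0], "grip": 0.085}]}}

```text
clock: 7.7
tcp_pos: [0.5754, -0.0445, 0.0575]
orientation: [-3.126, -0.262, -0.009]
contact_force: [0.2, -0.3, 0.2]
grip_width: 0.0851
```

```bash
python3 -c "
from h import *
o,R=st(); err([.5714,-.0423,.046],9.9,o,R)"
```

```text
t 7.7 p [ 0.5754 -0.0445  0.0575] x [0.986 0.166 0.006] z [ 0.006  0.005 -1.   ] q [-0.05  0.5   0.03  1.92 -0.03  0.72  0.17] F [ 0.2 -0.3  0.2] g 0.0851
need dp [-0.004   0.0022 -0.0115] rot [-0.005  0.006  0.006]
```

Emit:
{"op": "send_rows", "data": {"motion": [{"dp": [-0.005, 0.003, -0.008], "rot": [-0.005, 0.006, 0.006], "grip": 0.085}, {"dp": [-0.002, 0.001, -0.005], "rot": [0, 0, 0], "grip": 0.085}, {"dp": [0, 0, 0], "rot": [0, 0, 0], "grip": 0.085}]}}

```text
clock: 8.07
tcp_pos: [0.5692, -0.0402, 0.045]
orientation: [3.129, 0.272, 0.003]
contact_force: [-0.0, 0.3, -0.6]
grip_width: 0.0849
```

```bash
python3 -c "
from h import *
o,R=st(); err([.5714,-.0423,.046],9.9,o,R)"
```

```text
t 8.07 p [ 0.5692 -0.0402  0.045 ] x [0.985 0.173 0.002] z [ 0.002 -0.    -1.   ] q [-0.06  0.51  0.03  1.94 -0.02  0.69  0.16] F [-0.   0.3 -0.6] g 0.0849
need dp [ 0.0022 -0.0021  0.001 ] rot [ 0.     0.002 -0.001]
```

Emit:
{"op": "send_rows", "data": {"motion": [{"dp": [0.001, -0.001, 0], "rot": [0, 0, 0], "grip": 0.05}, {"dp": [0, 0, 0], "rot": [0, 0, 0], "grip": 0.04}, {"dp": [0, 0, 0], "rot": [0, 0, 0], "grip": 0.03}, {"dp": [0, 0, 0], "rot": [0, 0, 0], "grip": 0.025}, {"dp": [0, 0, 0], "rot": [0, 0, 0], "grip": 0.02}, {"dp": [0, 0, 0], "rot": [0, 0, 0], "grip": 0.01}, {"dp": [0, 0, 0], "rot": [0, 0, 0], "grip": 0.01}, {"dp": [0, 0, 0], "rot": [0, 0, 0], "grip": 0.01}], "grip_force": 60}}

```text
clock: 9.07
tcp_pos: [0.5714, -0.0414, 0.0465]
orientation: [3.129, 0.272, 0.007]
contact_force: [0.3, 0.2, 1.0]
grip_width: 0.0187
```

```bash
python3 -c "
from h import *
o,R=st(); err([.5714,-.0423,.046],9.9,o,R)"
```

```text
t 9.07 p [ 0.5714 -0.0414  0.0465] x [0.985 0.172 0.004] z [ 0.004 -0.    -1.   ] q [-0.06  0.51  0.03  1.94 -0.02  0.69  0.16] F [0.3 0.2 1. ] g 0.0187
need dp [-0.     -0.0009 -0.0005] rot [ 0.     0.004 -0.   ]
```

Emit:
{"op": "send_rows", "data": {"motion": [{"dp": [0, 0, 0.005], "rot": [0, 0, 0], "grip": 0.01}, {"dp": [0, 0, 0.012], "rot": [0, 0, 0], "grip": 0.01}, {"dp": [0, 0, 0.018], "rot": [0, 0, 0], "grip": 0.01}, {"dp": [0, 0, 0.02], "rot": [0, 0, 0], "grip": 0.01}, {"dp": [0, 0, 0.02], "rot": [0, 0, 0], "grip": 0.01}, {"dp": [0, 0, 0.02], "rot": [0, 0, 0], "grip": 0.01}, {"dp": [0, 0, 0.02], "rot": [0, 0, 0], "grip": 0.01}, {"dp": [0, 0, 0.02], "rot": [0, 0, 0], "grip": 0.01}, {"dp": [0, 0, 0.015], "rot": [0, 0, 0], "grip": 0.01}, {"dp": [0, 0, 0.008], "rot": [0, 0, 0], "grip": 0.01}, {"dp": [0, 0, 0], "rot": [0, 0, 0], "grip": 0.01}]}}

```text
clock: 10.45
tcp_pos: [0.5694, -0.0415, 0.2141]
orientation: [3.129, 0.271, 0.007]
contact_force: [0.7, -0.1, -2.6]
grip_width: 0.0187
```

```bash
python3 -c "
from h import *
o,R=st(); err([.552,.234,.2],-58,o,R)
a=grab('side');crop(a,240,100,440,250,4,'s2.png')"
```

```text
t 10.45 p [ 0.5694 -0.0415  0.2141] x [0.985 0.172 0.004] z [ 0.004 -0.    -1.   ] q [-0.08  0.29  0.05  1.81 -0.02  1.04  0.15] F [ 0.7 -0.1 -2.6] g 0.0187
need dp [-0.0174  0.2755 -0.0141] rot [ 0.003  0.004 -1.185]
```

View pics/s2.png

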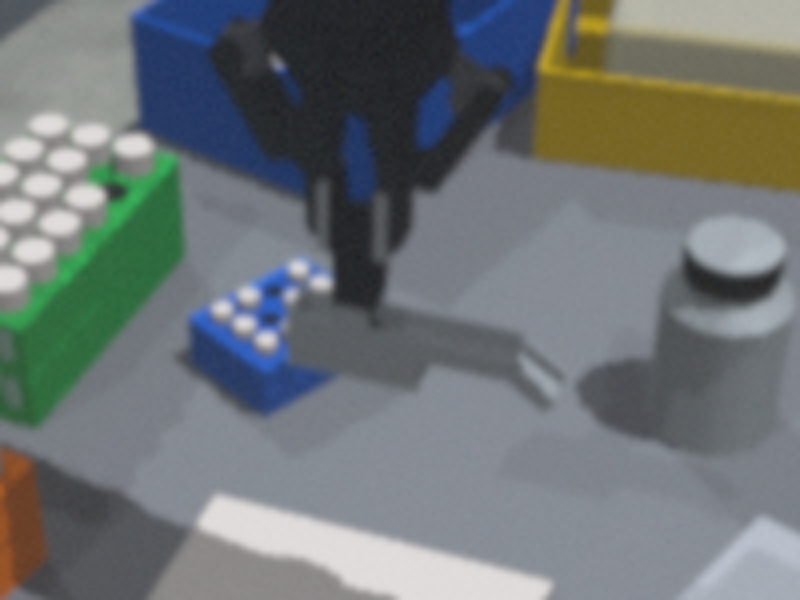

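The chute is held level and lifted (crop (410,350)). Carrying it to the jar.

Emit:
{"op": "send_rows", "data": {"motion": [{"dp": [0, 0.005, 0], "rot": [0, 0, -0.02], "grip": 0.01}, {"dp": [0, 0.01, 0], "rot": [0, 0, -0.05], "grip": 0.01}, {"dp": [-0.001, 0.015, 0], "rot": [0, 0, -0.07], "grip": 0.01}, {"dp": [-0.001, 0.016, 0], "rot": [0, 0, -0.075], "grip": 0.01}, {"dp": [-0.001, 0.016, 0], "rot": [0, 0, -0.075], "grip": 0.01}, {"dp": [-0.001, 0.016, 0], "rot": [0, 0, -0.075], "grip": 0.01}, {"dp": [-0.001, 0.016, 0], "rot": [0, 0, -0.075], "grip": 0.01}, {"dp": [-0.001, 0.016, 0], "rot": [0, 0, -0.075], "grip": 0.01}, {"dp": [-0.001, 0.016, 0], "rot": [0, 0, -0.075], "grip": 0.01}, {"dp": [-0.001, 0.016, 0], "rot": [0, 0, -0.075], "grip": 0.01}, {"dp": [-0.001, 0.016, 0], "rot": [0, 0, -0.075], "grip": 0.01}, {"dp": [-0.001, 0.016, 0], "rot": [0, 0, -0.075], "grip": 0.01}, {"dp": [-0.001, 0.016, 0], "rot": [0, 0, -0.075], "grip": 0.01}, {"dp": [-0.001, 0.014, 0], "rot": [0, 0, -0.07], "grip": 0.01}, {"dp": [-0.001, 0.01, 0], "rot": [0, 0, -0.05], "grip": 0.01}, {"dp": [0, 0.005, 0], "rot": [0, 0, -0.02], "grip": 0.01}, {"dp": [0, 0, 0], "rot": [0, 0, 0], "grip": 0.01}]}}

```text
clock: 12.62
tcp_pos: [0.546, 0.1899, 0.1993]
orientation: [2.824, -1.361, -0.031]
contact_force: [0.5, -0.7, -1.1]
grip_width: 0.0183
```

```bash
python3 -c "
from h import *
o,R=st(); err([.552,.234,.2],-58,o,R)"
```

```text
t 12.62 p [0.546  0.1899 0.1993] x [ 0.623 -0.782 -0.015] z [-0.021  0.003 -1.   ] q [-0.54  0.33  0.13  1.79 -0.06  1.04 -1.28] F [ 0.5 -0.7 -1.1] g 0.0183
need dp [0.006  0.0441 0.0007] rot [-0.004 -0.02  -0.114]
```

Emit:
{"op": "send_rows", "data": {"motion": [{"dp": [0.001, 0.007, 0], "rot": [0, -0.005, -0.02], "grip": 0.01}, {"dp": [0.001, 0.01, 0.001], "rot": [0, -0.005, -0.03], "grip": 0.01}, {"dp": [0.002, 0.01, 0.001], "rot": [0, -0.005, -0.03], "grip": 0.01}, {"dp": [0.001, 0.01, 0], "rot": [0, -0.005, -0.025], "grip": 0.01}, {"dp": [0.001, 0.007, 0], "rot": [0, 0, -0.01], "grip": 0.01}, {"dp": [0, 0, 0], "rot": [0, 0, 0], "grip": 0.01}]}}

```text
clock: 13.38
tcp_pos: [0.5527, 0.2342, 0.201]
orientation: [-2.737, 1.534, 0.002]
contact_force: [-0.3, 0.1, -1.6]
grip_width: 0.0189
```

```bash
cat >>h.py <<'E'
GO=np.array([0,0,-.0195]) # grip in tool frame; chute axes: x=-tool x, z=-tool z, y=tool y
def chute(o,R,L): # points in chute_grip frame -> world
    C=np.c_[-R[:,0],R[:,1],-R[:,2]]
    return (C@np.atleast_2d(L).T).T+o['tcp_pos']+R@GO
PTS=[[.0947,0,-.0548],[.0947,.011,-.0548],[.0947,-.011,-.0548],[.075,.011,-.0435],[.075,-.011,-.0435],[-.01,-.012,.023],[-.033,.011,-.031],[-.033,-.011,-.031]]
E
python3 -c "
from h import *
o,R=st(); err([.552,.234,.2],-58,o,R)
print(chute(o,R,PTS[:1]))
C=np.zeros((600,800,3),np.uint8)
for i,n in enumerate(('top','side')):
    f=grab(n);pickle.dump(f,open(n+'.pkl','wb'));im=np.ascontiguousarray(f['img'][:,:,::-1]);r=((115,195,215,295),(200,250,320,420))[i]
    s=(4,3.3)[i];im=cv2.resize(im[r[1]:r[3],r[0]:r[2]],None,fx=s,fy=s,interpolation=2)
    for p in w2px(f,chute(o,R,PTS)): cv2.drawMarker(im,tuple(int(v) for v in (p-r[:2])*s),(0,0,255),0,7,1)
    t=np.linspace(0,6.28,60);rim=np.c_[.502+.023*np.cos(t),.3145+.023*np.sin(t),0*t+.115]
    cv2.polylines(im,[((w2px(f,rim)-r[:2])*s).astype(np.int32)],1,(0,255,0))
    C[:im.shape[0],i*404:i*404+im.shape[1]]=im[:,:396 if i else 400]
cv2.imwrite('pics/j1.png',C)"
```

```text
t 13.38 p [0.5527 0.2342 0.201 ] x [ 0.522 -0.853 -0.003] z [ 0.001  0.004 -1.   ] q [-0.61  0.36  0.14  1.76 -0.06  1.03 -1.47] F [-0.3  0.1 -1.6] g 0.0189
need dp [-0.0007 -0.0002 -0.001 ] rot [-0.004  0.001  0.01 ]
[[0.50329003 0.31509883 0.16600241]]
```

View pics/j1.png

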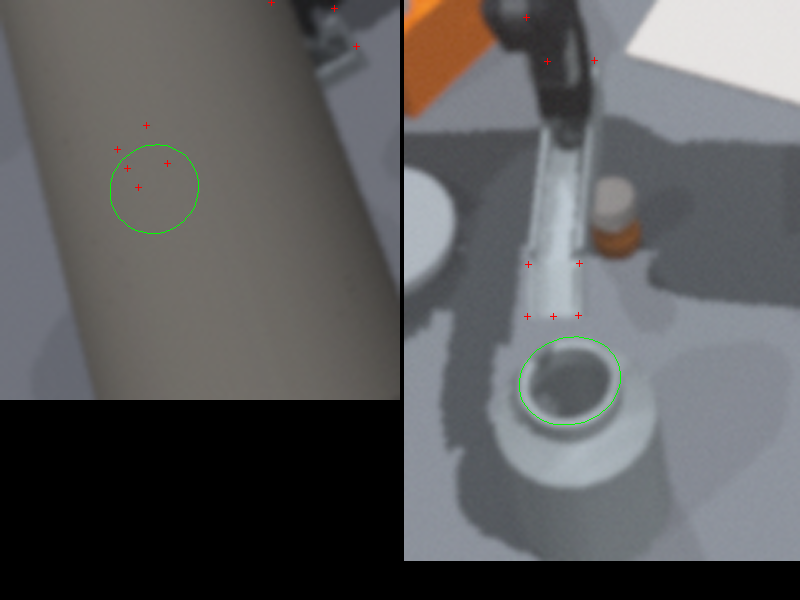

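The side view agrees: the predicted lip (553,316) is on the real one within 1 px, and the mouth circle fits the rim. Lowering the lip into the mouth.

Emit:
{"op": "send_rows", "data": {"motion": [{"dp": [-0.001, 0.001, -0.006], "rot": [0, 0, 0], "grip": 0.01}, {"dp": [-0.001, 0.001, -0.012], "rot": [0, 0, 0], "grip": 0.01}, {"dp": [-0.001, 0, -0.012], "rot": [0, 0, 0], "grip": 0.01}, {"dp": [0, 0, -0.01], "rot": [0, 0, 0], "grip": 0.01}, {"dp": [0, 0, -0.006], "rot": [0, 0, 0], "grip": 0.01}, {"dp": [0, 0, 0], "rot": [0, 0, 0], "grip": 0.01}]}}

```text
clock: 14.22
tcp_pos: [0.5488, 0.2336, 0.1506]
orientation: [-2.738, 1.539, 0.003]
contact_force: [-0.1, -0.3, -1.8]
grip_width: 0.0186
```

```bash
cat >>h.py <<'E'
J=np.array([.502,.3145,.115]);D=np.array([-.53,.848,0])
def rel(o,R):
    for n,p in(('lip',PTS[0]),('bend',[.075,0,-.0435])):
        w=chute(o,R,[p])[0]-J;print(n,'along',round(w@D*1e3,1),'cross',round((w@np.array([-.848,-.53,0]))*1e3,1),'z',round(w[2]*1e3,1))
E
python3 -c "
from h import *
o,R=st(); rel(o,R); err([.5504,.2365,.1413],-58,o,R)"
```

```text
t 14.22 p [0.5488 0.2336 0.1506] x [ 0.52  -0.854 -0.002] z [-0.001  0.002 -1.   ] q [-0.61  0.41  0.13  1.81 -0.07  0.93 -1.47] F [-0.1 -0.3 -1.8] g 0.0186
lip along 1.4 cross 2.0 z 0.5
bend along -18.4 cross 2.3 z 11.7
need dp [ 0.0016  0.0029 -0.0093] rot [-0.002 -0.001  0.012]
```

Emit:
{"op": "send_rows", "data": {"motion": [{"dp": [0.001, 0.0015, -0.004], "rot": [0, 0, 0], "grip": 0.01}, {"dp": [0.001, 0.0015, -0.004], "rot": [0, 0, 0], "grip": 0.01}, {"dp": [0, 0, -0.0015], "rot": [0, 0, 0], "grip": 0.01}, {"dp": [0, 0, 0], "rot": [0, 0, 0], "grip": 0.01}, {"dp": [0, 0, 0], "rot": [0, 0, 0], "grip": 0.01}]}}

```text
clock: 14.85
tcp_pos: [0.5518, 0.2373, 0.1414]
orientation: [-2.737, 1.538, 0.002]
contact_force: [-0.4, 0.1, -2.2]
grip_width: 0.0187
```

```bash
python3 -c "
from h import *
o,R=st(); rel(o,R)
C=np.zeros((480,800,3),np.uint8)
f=grab('side');crop(f,200,230,320,410,3,'j2.png');a=cv2.imread('pics/j2.png');C[:480,:360]=a[:480]
f=grab('wrist');C[:330,360:]=cv2.resize(f['img'][:,:,::-1],(440,330));cv2.imwrite('pics/j2.png',C)"
```

```text
t 14.85 p [0.5518 0.2373 0.1414] x [ 0.52  -0.854 -0.002] z [ 0.     0.003 -1.   ] q [-0.61  0.42  0.13  1.81 -0.07  0.91 -1.47] F [-0.4  0.1 -2.2] g 0.0187
lip along 2.9 cross -2.5 z -8.7
bend along -16.8 cross -2.3 z 2.5
```

View pics/j2.png

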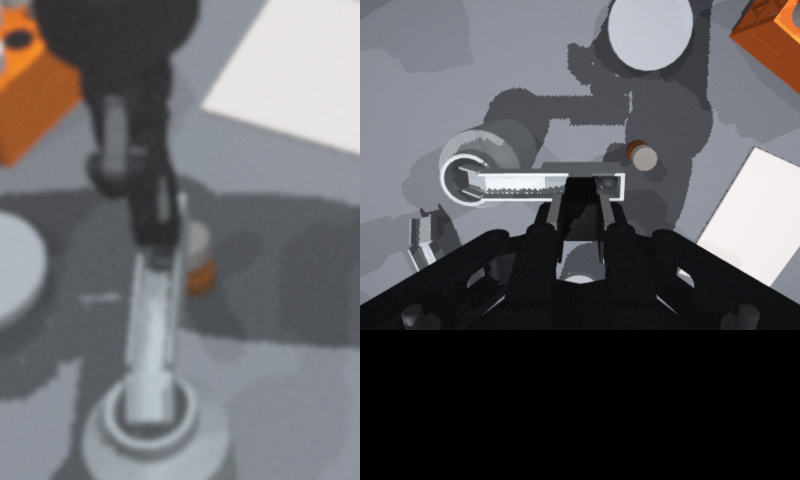

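The lip hangs in the mouth (side crop (150,410)) and a ball is still at the back of the trough (wrist crop (608,184)). First part of the tilt, below 14°.

Emit:
{"op": "send_rows", "data": {"motion": [{"dp": [-0.0013, 0.002, 0.005], "rot": [-0.059, -0.037, 0], "grip": 0.01}, {"dp": [-0.0013, 0.002, 0.005], "rot": [-0.059, -0.037, 0], "grip": 0.01}, {"dp": [-0.0013, 0.002, 0.005], "rot": [-0.059, -0.037, 0], "grip": 0.01}, {"dp": [0, 0, 0], "rot": [0, 0, 0], "grip": 0.01}]}}

```text
clock: 15.45
tcp_pos: [0.5484, 0.2429, 0.1572]
orientation: [2.64, -1.487, 0.286]
contact_force: [0.7, 0.1, -1.8]
grip_width: 0.0187
```

```bash
cat >>h.py <<'E'
def tilt(th,along,cross,z,o,R):
    "dp, rot to dip th deg with the bend at along,cross,z (mm) from mouth"
    y=np.array([-.848,-.53,0]);C=Ro.from_rotvec(y*np.radians(th)).as_matrix()@np.c_[D,y,[0,0,1]]
    Rt=np.c_[-C[:,0],C[:,1],-C[:,2]]
    tgt=J+D*along/1e3+y*cross/1e3+[0,0,z/1e3]-C@[.075,0,-.0435]-Rt@GO
    print('dip now',np.degrees(np.arcsin(R[2,0])).round(1),'to',th,'dp',(tgt-o['tcp_pos']).round(4),'rot',Ro.from_matrix(Rt@R.T).as_rotvec().round(3))
E
python3 -c "
from h import *
o,R=st(); rel(o,R)
for t,a,z in((12,-16,2),(20,-15.5,1.5),(30,-14.5,.5),(39,-13.5,0)): tilt(t,a,0,z,o,R)"
```

```text
t 15.45 p [0.5484 0.2429 0.1572] x [ 0.506 -0.836  0.21 ] z [ 0.115 -0.177 -0.978] q [-0.81  0.4   0.21  1.83  0.16  0.93 -1.74] F [ 0.7  0.1 -1.8] g 0.0187
lip along -0.2 cross -2.8 z -12.2
bend along -17.0 cross -2.5 z 3.0
dip now 12.1 to 12 dp [-0.0017  0.0001 -0.0011] rot [-0.001  0.007  0.013]
dip now 12.1 to 20 dp [-0.0052  0.0057  0.0075] rot [-0.12  -0.066  0.013]
dip now 12.1 to 30 dp [-0.0106  0.0144  0.0166] rot [-0.269 -0.158  0.012]
dip now 12.1 to 39 dp [-0.0163  0.0235  0.0236] rot [-0.402 -0.24   0.011]
```

Emit:
{"op": "send_rows", "data": {"motion": [{"dp": [-0.003, 0.003, 0.0042], "rot": [-0.067, -0.04, 0.003], "grip": 0.01}, {"dp": [-0.003, 0.0035, 0.0042], "rot": [-0.067, -0.04, 0.003], "grip": 0.01}, {"dp": [-0.0025, 0.004, 0.0042], "rot": [-0.067, -0.04, 0.002], "grip": 0.01}, {"dp": [-0.0025, 0.004, 0.004], "rot": [-0.067, -0.04, 0.002], "grip": 0.01}, {"dp": [-0.0025, 0.0045, 0.0037], "rot": [-0.067, -0.04, 0], "grip": 0.01}, {"dp": [-0.0025, 0.0045, 0.0033], "rot": [-0.067, -0.04, 0], "grip": 0.01}, {"dp": [0, 0, 0], "rot": [0, 0, 0], "grip": 0.01}, {"dp": [0, 0, 0], "rot": [0, 0, 0], "grip": 0.01}, {"dp": [0, 0, 0], "rot": [0, 0, 0], "grip": 0.01}, {"dp": [0, 0, 0], "rot": [0, 0, 0], "grip": 0.01}]}}

```text
clock: 16.7
tcp_pos: [0.5356, 0.2621, 0.1819]
orientation: [2.347, -1.326, 0.825]
contact_force: [-1.0, 1.2, -1.5]
grip_width: 0.0183
```

```bash
python3 -c "
from h import *
o,R=st(); rel(o,R);tilt(39,-13.5,0,0,o,R)
C=np.zeros((540,800,3),np.uint8)
f=grab('side');crop(f,200,230,320,410,3,'j3.png');a=cv2.imread('pics/j3.png');C[:540,:360]=a[:540]
f=grab('wrist');C[:330,360:]=cv2.resize(f['img'][:,:,::-1],(440,330));cv2.imwrite('pics/j3.png',C)"
```

```text
t 16.7 p [0.5356 0.2621 0.1819] x [ 0.402 -0.67   0.624] z [ 0.326 -0.532 -0.782] q [-1.17  0.51  0.33  1.81  0.53  1.13 -2.19] F [-1.   1.2 -1.5] g 0.0183
lip along -10.3 cross -1.9 z -19.8
bend along -18.6 cross -1.6 z 1.3
dip now 38.6 to 39 dp [-0.0035  0.0044 -0.001 ] rot [-0.009  0.     0.015]
```

View pics/j3.png

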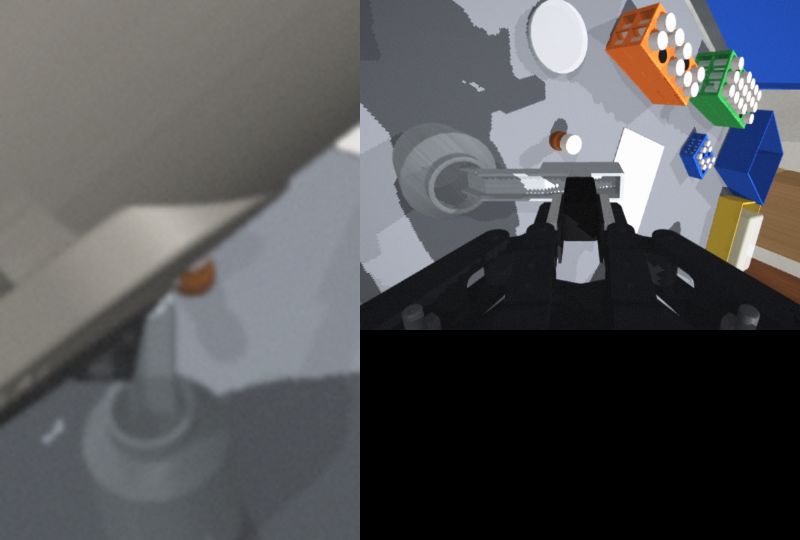

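The rear ball is gone and the trough looks empty; the part under the handle is hidden. I'll hold briefly, then lift out and level.

Emit:
{"op": "send_rows", "data": {"motion": [{"dp": [0, 0, 0], "rot": [0, 0, 0], "grip": 0.01}, {"dp": [0, 0, 0], "rot": [0, 0, 0], "grip": 0.01}, {"dp": [-0.001, 0.001, 0.01], "rot": [0, 0, 0], "grip": 0.01}, {"dp": [0, 0, 0.015], "rot": [0, 0, 0], "grip": 0.01}, {"dp": [0, 0, 0.018], "rot": [0, 0, 0], "grip": 0.01}, {"dp": [0, 0, 0.012], "rot": [0, 0, 0], "grip": 0.01}, {"dp": [0.004, -0.006, 0], "rot": [0.08, 0.05, 0], "grip": 0.01}, {"dp": [0.004, -0.006, 0], "rot": [0.1, 0.062, 0], "grip": 0.01}, {"dp": [0.005, -0.008, 0], "rot": [0.1, 0.062, 0], "grip": 0.01}, {"dp": [0.005, -0.01, 0], "rot": [0.1, 0.062, 0], "grip": 0.01}, {"dp": [0.005, -0.01, 0], "rot": [0.1, 0.062, 0], "grip": 0.01}, {"dp": [0.005, -0.01, 0], "rot": [0.08, 0.05, 0], "grip": 0.01}, {"dp": [0, -0.005, 0], "rot": [0, 0, 0], "grip": 0.01}, {"dp": [0, 0, 0], "rot": [0, 0, 0], "grip": 0.01}]}}

```text
clock: 18.55
tcp_pos: [0.5646, 0.2047, 0.2494]
orientation: [-2.733, 1.539, -0.006]
contact_force: [-0.9, -0.3, -0.8]
grip_width: 0.0184
```

```bash
python3 -c "
from h import *
o,R=st(); err([.5714,-.042,.2],9.9,o,R)
C=np.zeros((540,800,3),np.uint8)
f=grab('side');crop(f,200,230,320,410,3,'j4.png');a=cv2.imread('pics/j4.png');C[:540,:360]=a[:540]
f=grab('wrist');C[:330,360:]=cv2.resize(f['img'][:,:,::-1],(440,330));cv2.imwrite('pics/j4.png',C)"
```

```text
t 18.55 p [0.5646 0.2047 0.2494] x [ 0.518 -0.855  0.001] z [ 0.006  0.002 -1.   ] q [-0.66  0.32  0.26  1.71 -0.09  1.12 -1.39] F [-0.9 -0.3 -0.8] g 0.0184
need dp [ 0.0068 -0.2467 -0.0494] rot [-0.006  0.004  1.198]
```

View pics/j4.png

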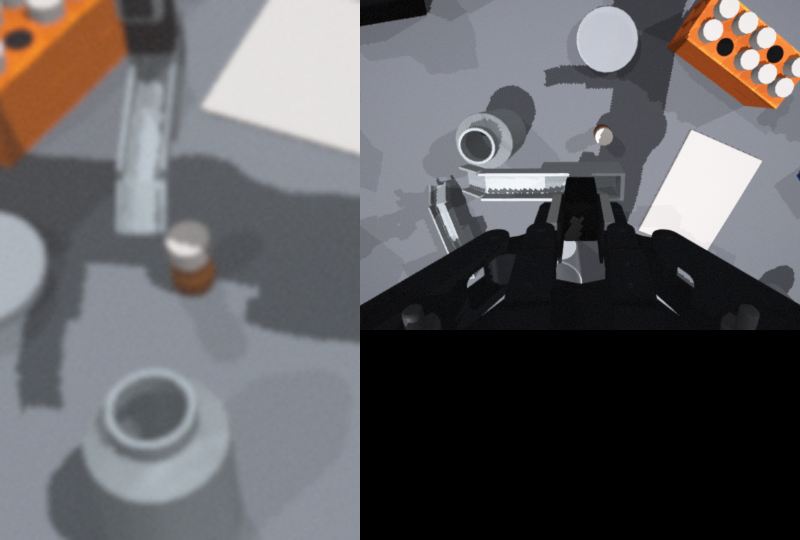

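The jar is upright where it was (mouth at crop (150,408)) and no ball is visible in the trough. Returning to the pad.

Emit:
{"op": "send_rows", "data": {"motion": [{"dp": [0, -0.008, 0], "rot": [0, 0, 0.04], "grip": 0.01}, {"dp": [0, -0.016, 0], "rot": [0, 0, 0.08], "grip": 0.01}, {"dp": [0, -0.022, -0.003], "rot": [0, 0, 0.11], "grip": 0.01}, {"dp": [0, -0.022, -0.003], "rot": [0, 0, 0.11], "grip": 0.01}, {"dp": [0, -0.022, -0.003], "rot": [0, 0, 0.11], "grip": 0.01}, {"dp": [0, -0.022, -0.003], "rot": [0, 0, 0.11], "grip": 0.01}, {"dp": [0, -0.022, -0.003], "rot": [0, 0, 0.11], "grip": 0.01}, {"dp": [0, -0.022, -0.003], "rot": [0, 0, 0.11], "grip": 0.01}, {"dp": [0, -0.022, -0.003], "rot": [0, 0, 0.11], "grip": 0.01}, {"dp": [0, -0.022, -0.003], "rot": [0, 0, 0.11], "grip": 0.01}, {"dp": [0, -0.022, -0.003], "rot": [0, 0, 0.1], "grip": 0.01}, {"dp": [0, -0.02, -0.003], "rot": [0, 0, 0.06], "grip": 0.01}, {"dp": [0, -0.01, -0.003], "rot": [0, 0, 0.03], "grip": 0.01}, {"dp": [0, 0, 0], "rot": [0, 0, 0], "grip": 0.01}]}}

```text
clock: 20.4
tcp_pos: [0.5565, -0.0233, 0.2124]
orientation: [3.114, 0.406, -0.004]
contact_force: [0.4, 0.0, -1.9]
grip_width: 0.0183
```

```bash
python3 -c "
from h import *
o,R=st(); err([.5714,-.042,.0475],9.9,o,R)"
```

```text
t 20.4 p [ 0.5565 -0.0233  0.2124] x [ 0.966  0.257 -0.002] z [-0.002 -0.002 -1.   ] q [-0.2   0.28  0.15  1.84 -0.05  1.03  0.23] F [ 0.4  0.  -1.9] g 0.0183
need dp [ 0.0149 -0.0187 -0.1649] rot [ 0.002 -0.002 -0.087]
```

Emit:
{"op": "send_rows", "data": {"motion": [{"dp": [0.004, -0.005, -0.01], "rot": [0, 0, -0.02], "grip": 0.01}, {"dp": [0.004, -0.005, -0.02], "rot": [0, 0, -0.03], "grip": 0.01}, {"dp": [0.004, -0.005, -0.025], "rot": [0, 0, -0.03], "grip": 0.01}, {"dp": [0.003, -0.004, -0.025], "rot": [0, 0, -0.01], "grip": 0.01}, {"dp": [0, 0, -0.025], "rot": [0, 0, 0], "grip": 0.01}, {"dp": [0, 0, -0.02], "rot": [0, 0, 0], "grip": 0.01}, {"dp": [0, 0, -0.012], "rot": [0, 0, 0], "grip": 0.01}, {"dp": [0, 0, -0.005], "rot": [0, 0, 0], "grip": 0.01}, {"dp": [0, 0, 0], "rot": [0, 0, 0], "grip": 0.01}]}}

```text
clock: 21.52
tcp_pos: [0.574, -0.0336, 0.0631]
orientation: [3.129, 0.27, -0.002]
contact_force: [0.1, -0.8, -1.3]
grip_width: 0.0184
```

```bash
python3 -c "
from h import *
o,R=st(); err([.5714,-.042,.0475],9.9,o,R)"
```

```text
t 21.52 p [ 0.574  -0.0336  0.0631] x [ 0.985  0.171 -0.002] z [-0.001 -0.001 -1.   ] q [-0.16  0.49  0.14  1.92 -0.1   0.74  0.21] F [ 0.1 -0.8 -1.3] g 0.0184
need dp [-0.0026 -0.0084 -0.0156] rot [ 0.001 -0.001  0.   ]
```

Emit:
{"op": "send_rows", "data": {"motion": [{"dp": [0, 0, -0.006], "rot": [0, 0, 0], "grip": 0.01}, {"dp": [0, 0, -0.005], "rot": [0, 0, 0], "grip": 0.01}, {"dp": [0, 0, -0.003], "rot": [0, 0, 0], "grip": 0.01}, {"dp": [0, 0, -0.001], "rot": [0, 0, 0], "grip": 0.01}, {"dp": [0, 0, 0], "rot": [0, 0, 0], "grip": 0.01}, {"dp": [0, 0, 0], "rot": [0, 0, 0], "grip": 0.01}]}}

```text
clock: 22.28
tcp_pos: [0.5755, -0.0336, 0.0489]
orientation: [3.129, 0.269, 0.003]
contact_force: [-0.2, -0.9, -1.2]
grip_width: 0.0189
```

```bash
python3 -c "
from h import *
o,R=st()"
```

```text
t 22.27 p [ 0.5755 -0.0336  0.0489] x [0.985 0.171 0.002] z [ 0.002 -0.001 -1.   ] q [-0.16  0.51  0.14  1.93 -0.1   0.7   0.21] F [-0.2 -0.9 -1.2] g 0.0189
```

Emit:
{"op": "send_rows", "data": {"motion": [{"dp": [0, 0, -0.002], "rot": [0, 0, 0], "grip": 0.01}, {"dp": [0, 0, -0.001], "rot": [0, 0, 0], "grip": 0.01}, {"dp": [0, 0, 0], "rot": [0, 0, 0], "grip": 0.01}]}}

```text
clock: 22.65
tcp_pos: [0.5757, -0.0337, 0.0465]
orientation: [3.129, 0.269, 0.004]
contact_force: [0.7, -0.7, -0.7]
grip_width: 0.0186
```

```bash
python3 -c "
from h import *
o,R=st()"
```

```text
t 22.65 p [ 0.5757 -0.0337  0.0465] x [0.985 0.171 0.002] z [ 0.003 -0.001 -1.   ] q [-0.16  0.52  0.14  1.93 -0.1   0.7   0.22] F [ 0.7 -0.7 -0.7] g 0.0186
```

Emit:
{"op": "send_rows", "data": {"motion": [{"dp": [0, 0, -0.001], "rot": [0, 0, 0], "grip": 0.022}, {"dp": [0, 0, 0], "rot": [0, 0, 0], "grip": 0.03}, {"dp": [0, 0, 0], "rot": [0, 0, 0], "grip": 0.05}, {"dp": [0, 0, 0], "rot": [0, 0, 0], "grip": 0.07}, {"dp": [0, 0, 0], "rot": [0, 0, 0], "grip": 0.085}, {"dp": [0, 0, 0], "rot": [0, 0, 0], "grip": 0.085}, {"dp": [0, 0, 0], "rot": [0, 0, 0], "grip": 0.085}, {"dp": [0, 0, 0.01], "rot": [0, 0, 0], "grip": 0.085}, {"dp": [0, 0, 0.02], "rot": [0, 0, 0], "grip": 0.085}, {"dp": [0, 0, 0.03], "rot": [0, 0, 0], "grip": 0.085}, {"dp": [0, 0, 0.04], "rot": [0, 0, 0], "grip": 0.085}, {"dp": [0, 0, 0.04], "rot": [0, 0, 0], "grip": 0.085}, {"dp": [0, 0, 0.04], "rot": [0, 0, 0], "grip": 0.085}, {"dp": [0, 0, 0.02], "rot": [0, 0, 0], "grip": 0.085}, {"dp": [0, 0, 0], "rot": [0, 0, 0], "grip": 0.085}]}}

```text
clock: 24.52
tcp_pos: [0.5753, -0.0342, 0.2568]
orientation: [3.129, 0.268, 0.011]
contact_force: [0.0, -0.2, 0.4]
grip_width: 0.0852
```

```bash
python3 -c "
from h import *
o,R=st()
C=np.zeros((480,800,3),np.uint8)
f=grab('side');C[:300,:400]=cv2.resize(f['img'][200:440,180:500,::-1],(400,300))
f=grab('wrist');C[:300,400:]=cv2.resize(f['img'][:,:,::-1],(400,300));C[300:,:320]=cv2.resize(f['img'][180:270,180:380,::-1],(320,180)[::1]) ;cv2.imwrite('pics/e.png',C)"
```

```text
t 24.52 p [ 0.5753 -0.0342  0.2568] x [0.985 0.17  0.007] z [ 0.007 -0.001 -1.   ] q [-0.2   0.26  0.18  1.75 -0.05  1.12  0.17] F [ 0.  -0.2  0.4] g 0.0852
```

View pics/e.png

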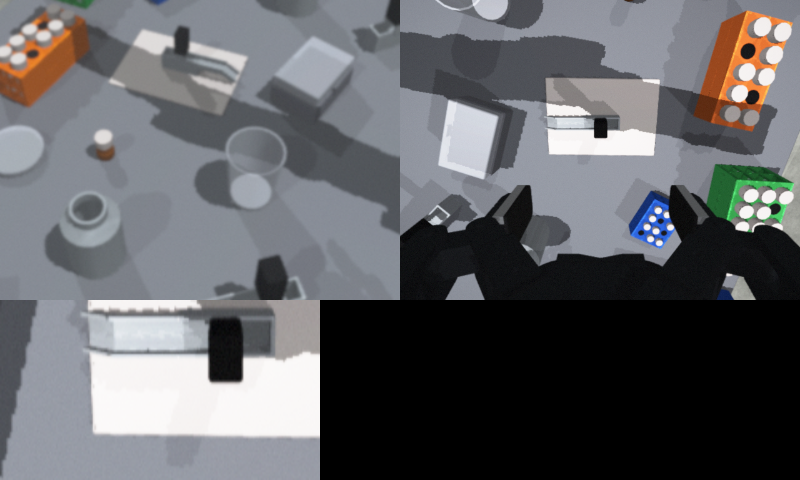

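The empty chute stands flat on the pad with no ball behind the handle, the jar is upright in place, and no ball is on the table. Handing in.

```bash
python3 -c "
from h import *
print(hand_in())"
```

```text
the job is handed in; nothing more can be done
None
```

I lifted the small chute from the pad, hung its lip in the open jar's mouth, and dipped it to 38.6° so the balls could run in. I then set it back on the pad, let go, raised the arm clear and handed in at about 24.5 s; no verdict was reported.

- **Lip in the mouth before tilting:** the lip measured about 3 mm past the mouth's centre and 2.5 mm off to the side, 9 mm below the rim. A ball was still visible at the back of the trough.
- **Balls:** afterwards none showed in the visible part of the trough or on the table in the last pictures. The space under the handle is hidden, and I did not see the balls inside the jar, so all three being there is inferred.
- **Jar and other things:** the jar stood upright at its starting place, and the things in view looked undisturbed.
- **Chute on the pad:** the last picture shows it standing flat. From the arm's position at release, its handle centre is about 2 mm from the pad's centre and about 66 mm above the table.
- **What failed or disagreed:**
  - My first choice of pour direction, with the spout towards the robot, ran into a joint limit in an empty test. I poured sideways instead.
  - At full dip the bend sat about 5 mm farther back than planned, still within the limits.

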